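# Glue-up press: start the timer, four clicks, and hold

### The job

Start the glue timer by pressing its push button fully down and letting it come back up. Then swing the press's click lever clockwise (seen from above) until you have felt four clicks, no farther than the fourth notch, and finish still holding the lever there with the fingers, because it springs back if let go. Leave the jars and the framed tile where they are.

Things in the scene. Friction and masses are not known exactly. Their poses are not given: they have to be found in the camera images.
- start_button_top (a point): centre of the top face of the timer's start button: a round white push button, 28 mm across, facing up out of a dark collar on a grey box 110 x 90 x 60 mm high that is fixed to the bench. Which side of the press the timer stands on varies. Goes down 6 mm and needs about 5 N to be fully down; springs back by itself.
- start_button (a joint): travel of the start button in m: 0 is up, 0.006 is fully down.
- press_axis (a point): point on the upright pivot axis of the click lever, 236 mm above the bench. The press: grey base plate 190 x 250 mm fixed to the bench, two steel columns, a crossbeam (top at 172 mm), a toothed disc on it, and a dark plunger block (top at 196 mm, 85 mm from the axis on the robot's left). At most 0.3 rad of yaw; x away from the robot, z up.
- lever_grip (a point): middle of the lever's grip: an upright round black post, 22 mm across and 58 mm high (from 207 to 265 mm above the bench), 140 mm from the pivot axis, at the end of a flat steel arm 22 mm wide whose top is at 207 mm. The post is fixed to the arm and turns with it.
- click_lever (a joint): lever angle, rad, growing clockwise seen from above (post goes from robot's right to left). Starts 0 to 0.15; free up to 0.25, then a return spring acts. Tooth crests at 0.40, 0.64, 0.88, 1.12, 1.36; clicks into notches: 1st 0.52, 2nd 0.76, 3rd 1.00, 4th 1.24, 5th 1.48. At the post about 8 N holds the 4th notch; leaving a notch takes 6-14 N, then the push falls to 2-5 N near the next.
- jar_a_mid (a point): bystander: middle of a loose white jar 60 mm across and 75 mm high, standing on the other side of the press from the timer.
- jar_b_mid (a point): bystander: middle of a loose white jar 48 mm across and 60 mm high with a dark lid, standing to the robot's left of the press, farther out.
- framed_tile: bystander: a framed blue tile 110 x 110 x 16 mm lying loose on the bench to the robot's right of the press, farther out; origin at the centre of its underside.
There are look-alikes about, which are no part of the job. Leave any blue or orange look-alike of the part that bears start_button_top alone.

How it is judged (in metres and radians):
On the way, in this order (a step that is already met when the one before it is completed fails the run):
1. the start button is pressed fully down while the lever is still in its free swing (value of joint start_button above 0.005 m and value of joint click_lever below 0.3 rad), for 0.05 s.
2. the button is released and back up, the lever still in its free swing (value of joint start_button below 0.0015 m and value of joint click_lever below 0.3 rad), for 0.1 s.
3. the fingers bring the lever over the fourth crest (value of joint click_lever above 1.13 rad and contact force between the fingers and click_lever above 1 N), for 0.1 s.
At the end, for the whole second after the job is handed in: The lever stands in the fourth notch (joint between 1.13 and 1.35 rad) and the fingers are holding it there with more than 1 N; the button is up; the jars and framed tile are within 20 mm of where they stood (all of step 3 and value of joint click_lever below 1.35 rad and value of joint start_button below 0.0015 m and distance of each of jar_a_mid, jar_b_mid, framed_tile from where it was at the start of the episode below 0.02 m); the arm keeps its last pose, push and grip.
It fails at once if the lever is taken past the fourth notch, over the fifth crest (value of joint click_lever above 1.4 rad).
It fails at once if a jar or the framed tile is moved more than 30 mm (distance of any of jar_a_mid, jar_b_mid, framed_tile from where it was at the start of the episode above 0.03 m).
It also fails if it takes over 56 s, if anything falls off the work surface, if the arm or the gripper's body presses on something with over 40 N, if the wrist force passes 120 N, or if a joint passes its speed limit or range.

### The arm

A 6-joint arm with a two-finger parallel gripper is mounted at the origin on the work surface. World frame = base frame: x ahead of the robot, y to its left, z up, the work surface at z = 0. Lengths are in mm, angles in degrees, forces in N, time in s.
With the tool pointing down it reaches from about 275 to 825 mm from the base axis. Payload 4.9 kg.
Tool frame: the origin (TCP) lies at the centre of the arm's flange, where the gripper is bolted on; the fingertips stand 173 mm ahead of it and the grasp point (between the pads) lies 155 mm ahead of it; x points along the fingers, y is the direction in which the jaws open and shut, and the axes are right-handed (so a half turn about x gives the same grasp; the last joint's range is limited). The gripper opens to 85 mm and grips with 20 to 120 N. Pads are 22 mm wide; open, the fingers measure 114 mm over their backs; the gripper's body (76 mm by 85 mm) begins 54 mm behind the grasp point. The pads swing forward as they close: fully open they stand 13 mm farther back than shut.
Start: joints at [-79.824, 18.69, -11.035, 60.275, 0, 82.311], TCP at [168.737, -523.495, 404.681] pointing down, gripper open.
Joint ranges: [-152.03, 152.03], [-55.5, 102.48], [-74.3, 77.21], [-110.64, 120.58], [-84.22, 78.4], [-180, 180]. Speed limits (degrees/s): [147.25, 147.25, 180, 180, 180, 180].

### API

Orientations are given as a 3x3 rotation matrix whose columns are the frame's x, y, z axes.
In Python, from workcell import ctrl, ungrasp, gripper_close, sensors, cams, hand_in, nets gives the robot as it stands. Calls block until the motion is done:
- ctrl.move_to(position, orientation): joint-space move of the TCP to a pose.
- ctrl.servo_line(position, frame=None, vel=150, stop_force=None): straight line of the TCP; frame=None keeps the orientation; vel is the mean speed in mm/s. With stop_force (N) it stops when the force on the tool has changed by that much, and returns True; else False.
- ctrl.goto_joints(angles): joint-space move.
- ungrasp() and gripper_close(squeeze=None): open the fingers fully, or close them until they stop; squeeze is the grip in N (None keeps the last).
- ctrl.dwell(seconds).
- ctrl.inverse_kinematics(position, orientation): joint angles nearest the present ones, or None.
- sensors.observe(): the state.
- cams.grab_frame(name): name is "scene" or "top" or "wrist"; returns a dict with "img" (400x640x3 uint8, blue, green, red), "depth" (400x640 float32, mm along the optical axis (not along the pixel's ray), 0 where there is no reading), "fovy" (degrees; the focal length in pixels is half the picture's height over the tangent of half this angle, whatever the lens; pixels are square), "cx", "cy" (the principal point, pixels), "R" (3x3) and "t" (3): a world point X has camera coordinates R X + t. Camera axes: x right, y down, z forward; pixel columns grow to the right and rows downward; lengths in mm; the calibration is good to about 2 mm. A picture is of the moment at which its call begins.
A pose or a line that the arm cannot do raises ctrl.MotionError and nothing moves.
- hand_in(): hands the job in, once; it reports no verdict.
Trained networks look in the newest picture that a camera, given by its name, has taken for a name from the list of things; names that differ only in an ending like _2 or _b are one class to them, and where a whole thing is asked for, a point or a joint stands for the part that bears it (a point fixed in the world has none). Each returns a list of dicts, best first, with "score" (0 to 1); they miss things now and then, are a little off and sometimes report something else, mostly with a low value. They report only what shows in the picture. A call takes as long as a camera call. They do not tell look-alikes from the thing itself.
- nets.find_in(camera, label): "location" ([x, y, z] in mm, in the coordinates of the camera as it stood for that picture, good to about 4 mm: the middle of the surface that is visible of it).
- nets.mark_of(camera, label): "location" ([x, y, z] in mm, in the coordinates of the camera as it stood for that picture, good to about 4 mm: a listed point, or the origin of a listed thing).
The state is a dict: "time": time; "joint_pos": joint angles; "joint_velocities": joint speeds; "joint_torque": joint torques, N m; "tool_pos": TCP position; "ee_rot": TCP orientation; "ft_force": force on the tool from outside, world axes, zero at the start; "ft_torque": the same for the moment, N m; "finger_gap": finger opening in mm.
Only numpy, scipy, OpenCV 4.12 (cv2) and the standard library are available. Lean on these libraries where they do the work, as an engineer would, in place of code of your own. Each camera call takes 0.05 s, during which the arm holds its last target. There are 200 camera calls.

## Working session

There is one attempt and no reset: what is moved stays moved. The work goes in short steps, each a Python script; the robot and the scene stay as the last script left them, time stands still between calls to the robot, and variables do not carry over. Pictures are saved under pics/ and viewed, about 8 in all and at most 12, crops included, and the job is handed in when it is done.

```bash
mkdir -p pics; ls; cat > h.py <<'E'
import numpy as np, cv2
from workcell import ctrl, ungrasp, gripper_close, sensors, cams, hand_in, nets
def world(f,p): return f["R"].T@(np.asarray(p)-f["t"])
def foc(f): return 200/np.tan(np.radians(f["fovy"]/2))
def pix(f,X):
    c=f["R"]@np.asarray(X,float)+f["t"]; return c[:2]/c[2]*foc(f)+[f["cx"],f["cy"]]
def cloud(f):
    d=f["depth"]; v,u=np.mgrid[:400,:640]; k=foc(f)
    P=np.stack([(u-f["cx"])/k*d,(v-f["cy"])/k*d,d],-1)
    return (P-f["t"])@f["R"]
E
python3 - <<'E'
from h import *
for n in("top","scene"):
    f=cams.grab_frame(n); cv2.imwrite(f"pics/{n}0.png",f["img"]); np.savez(f"{n}0.npz",**f)
    print(n,f["fovy"],f["cx"],f["cy"])
    for l in("start_button_top","press_axis","lever_grip","jar_a_mid","jar_b_mid","framed_tile"):
        for r in nets.mark_of(n,l)[:4]:
            X=world(f,r["location"]); print(n,l,round(r["score"],2),X.round(),pix(f,X).round())
s=sensors.observe(); print(s["ee_rot"].round(3) if hasattr(s["ee_rot"],'round') else s["ee_rot"],s["time"],s["ft_force"])
E
```

```text
pics
top 47.909188296561474 328.23200648173565 200.50032678390517
top start_button_top 0.63 [253. 315.  81.] [224. 291.]
top start_button_top 0.52 [322. 114.  84.] [293. 265.]
top start_button_top 0.51 [424. 310.  83.] [226. 232.]
top press_axis 0.77 [581. -36. 237.] [343. 166.]
top lever_grip 0.91 [ 471. -122.  231.] [377. 207.]
top jar_a_mid 0.86 [ 500. -286.   42.] [425. 203.]
top jar_b_mid 0.53 [691. 293.  28.] [236. 147.]
top framed_tile 0.73 [ 719. -303.   -0.] [425. 136.]
scene 56.46724144003242 315.8996738927885 210.66615911290899
scene start_button_top 0.7 [698. 297.  31.] [376. 398.]
scene start_button_top 0.68 [429. 309.  83.] [458. 289.]
scene start_button_top 0.49 [247. 313.  82.] [494. 245.]
scene start_button_top 0.38 [311. 116.  84.] [405. 220.]
scene press_axis 0.77 [583. -33. 238.] [282. 195.]
scene press_axis 0.36 [ 468. -123.  237.] [291. 157.]
scene lever_grip 0.97 [ 472. -125.  239.] [289. 157.]
scene lever_grip 0.26 [694. 298.  29.] [377. 397.]
scene jar_a_mid 0.58 [ 507. -282.   37.] [242. 205.]
scene jar_b_mid 0.81 [695. 298.  33.] [378. 396.]
scene framed_tile 0.71 [ 722. -299.   -3.] [174. 253.]
[[ 0.     0.307 -0.952]
 [-0.    -0.952 -0.307]
 [-1.     0.    -0.   ]] 0.7 [ 0.06806333 -0.63842659  0.93691235]
```

```bash
python3 - <<'E'
import cv2
a=cv2.imread("pics/top0.png");b=cv2.imread("pics/scene0.png")
cv2.imwrite("pics/t1.png",cv2.resize(a[80:380,150:550],(800,600),interpolation=cv2.INTER_CUBIC))
E
```

```text
(no output)
```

View pics/t1.png

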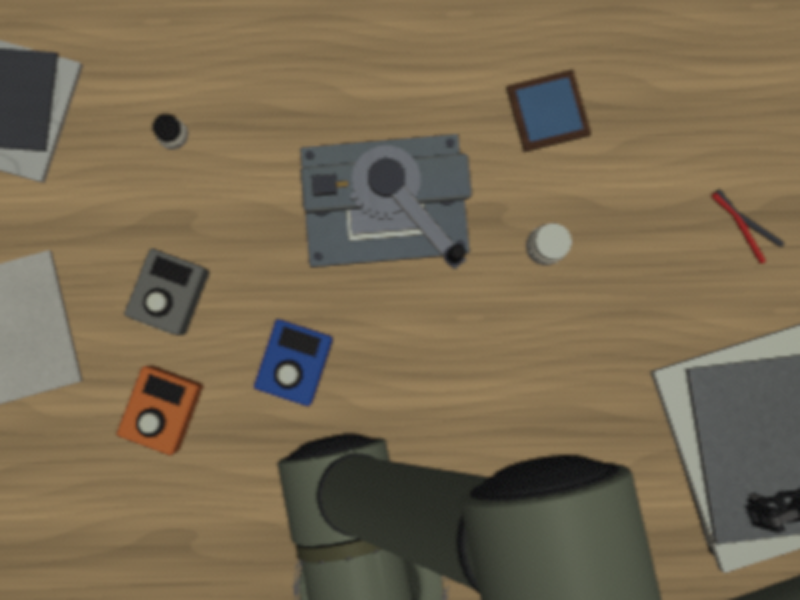

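View pics/scene0.png

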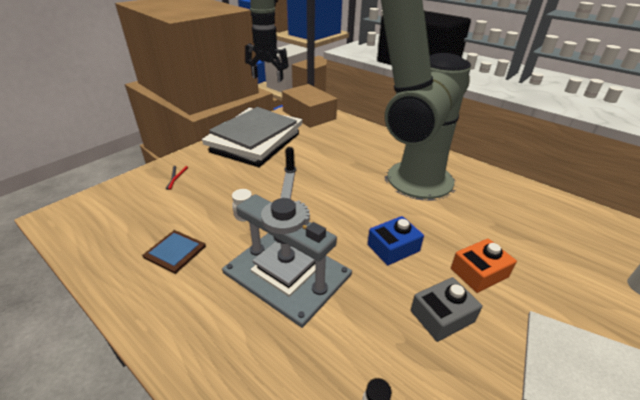

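Start-button candidates (full top-image pixels): grey box (228,231), blue box (294,267), orange box (225,291). The description says grey, so I choose (228,231), near world [426,310]. I'll raise the arm to clear the lever post, go above the button and check it close up.

```bash
cat >> h.py <<'E'
def R(phi):
    c,s=np.cos(np.radians(phi)),np.sin(np.radians(phi))
    return np.array([[0,c,s],[0,s,-c],[-1,0,0]])
def state():
    s=sensors.observe(); print("t",s["time"],"pos",np.round(s["tool_pos"],1),"F",np.round(s["ft_force"],1),"gap",s["finger_gap"],"j",np.round(s["joint_pos"],1)); return s
E
python3 - <<'E'
from h import *
p=np.array(sensors.observe()["tool_pos"])
ctrl.servo_line([p[0],p[1],500],vel=200)
gripper_close(20)
ctrl.move_to([400,310,420],R(100))
state()
f=cams.grab_frame("wrist"); cv2.imwrite("pics/w1.png",f["img"]); np.savez("w1.npz",**f)
print(pix(f,[426,310,83]))
for r in nets.mark_of("wrist","start_button_top")[:3]: print(r["score"],world(f,r["location"]).round(1),pix(f,world(f,r["location"])).round())
E
```

```text
t 5.1333 pos [400.5 309.5 420. ] F [ 1.6 -1.  -0.7] gap -0.027843986990524778 j [ 29.3  13.4 -15.9  60.6  -0.   19.4]
[310.92683105 200.89306503]
0.97 [253.5 313.1  80.6] [350.   6.]
0.86 [429.  302.1  84.3] [302. 203.]
```

View pics/w1.png

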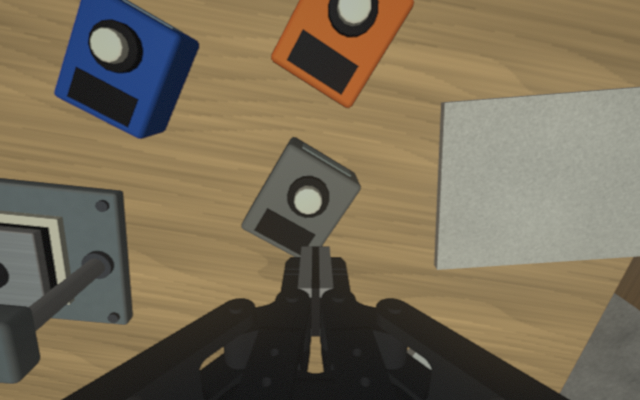

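The picture shows the grey timer in the middle with its white button at about (308,200). The blue one is at (107,44) and the orange one at (353,8). The closed fingertips are at (316,250). Next: the button's centre from colour and depth.

```bash
python3 - <<'E'
from h import *
f=np.load("w1.npz"); W=cloud(f); im=f["img"].astype(int)
m=np.zeros((400,640),bool); m[180:220,285:330]=True
w=m&(im.min(-1)>150)
n,lab,st,c=cv2.connectedComponentsWithStats(w.astype(np.uint8)); print(st,c)
P=W[w]; print("white",np.median(P,0),P[:,2].min(),P[:,2].max(), len(P))
T=P[P[:,2]>np.median(P[:,2])-2.5]; print("top mean",T.mean(0), (T.max(0)+T.min(0))/2, np.ptp(T,0))
d=m&(im.max(-1)<50); print("collar z pct",np.percentile(W[d][:,2],[5,25,50,75,95]))
f=np.load("top0.npz");W=cloud(f);im=f["img"].astype(int)
m=np.zeros((400,640),bool); m[220:242,215:240]=True
P=W[m&(im.min(-1)>140)];print("topcam",np.median(P,0),(P.max(0)+P.min(0))/2,np.ptp(P,0))
m=np.zeros((400,640),bool); m[195:215,365:390]=True
P=W[m&(W[...,2]>245)];print("grip top",np.median(P,0),P.mean(0),np.ptp(P,0),len(P))
m=np.zeros((400,640),bool); m[150:185,325:365]=True
P=W[m&(W[...,2]>222)];print("hub",np.median(P,0),P.mean(0),np.ptp(P,0),len(P))
E
```

```text
[[     0      0    640    400 255539]
 [   295    189     25     24    461]] [[319.52184207 199.49763441]
 [307.39262473 200.81127983]]
white [427.15420152 306.57112141  81.16398932] 79.22917433605916 388.33178910121256 461
top mean [426.47796398 306.54157518  83.14938809] [379.19715425 306.66479263 233.78048172] [120.07222381  24.05108878 309.10261477]
collar z pct [69.8162746  70.55785927 71.09638036 71.60324294 72.25179782]
topcam [425.83429936 303.90757777  82.11006587] [427.04611989 304.37331836  82.31520276] [20.37336072 19.94982791 12.04131418]
grip top [ 470.26721124 -121.5266707   264.26975692] [ 460.22930323 -112.33377312  366.52951341] [ 127.14498611  123.97558662 1157.99797932] 66
hub [ 353.91901931   -8.34949765 1403.06991416] [ 353.91901931   -8.34949765 1403.06991416] [0. 0. 0.] 5
```

```bash
python3 - <<'E'
from h import *
b=np.array([427,306,81.5+173])
ctrl.servo_line(b+[0,0,20],R(100),vel=120)
s=state()
print(ctrl.servo_line(b-[0,0,9],vel=20,stop_force=12)); state()
ctrl.dwell(0.2); state()
f=cams.grab_frame("wrist"); cv2.imwrite("pics/w2.png",f["img"])
ctrl.servo_line(b+[0,0,20],vel=60); ctrl.dwell(0.15); state()
E
```

```text
t 6.6167 pos [427.2 306.2 275.2] F [-0.5  0.1  0.3] gap 0.015744312214253115 j [ 27.6  23.3 -25.1  41.5  -0.   17.6]
True
t 7.7833 pos [427.  306.  249.5] F [-1.5 -0.2  6.6] gap -0.07544992140068756 j [ 27.6  25.3 -26.6  38.1  -0.   17.6]
t 7.9833 pos [427.  306.  249.4] F [-0.8 -0.6  7.1] gap 0.20301400222584987 j [ 27.6  25.3 -26.6  38.1  -0.   17.6]
t 8.7667 pos [426.8 305.9 274.1] F [ 0.4 -0.4 -0.3] gap 0.05340667410409193 j [ 27.6  23.4 -25.1  41.6  -0.   17.6]
```

View pics/w2.png

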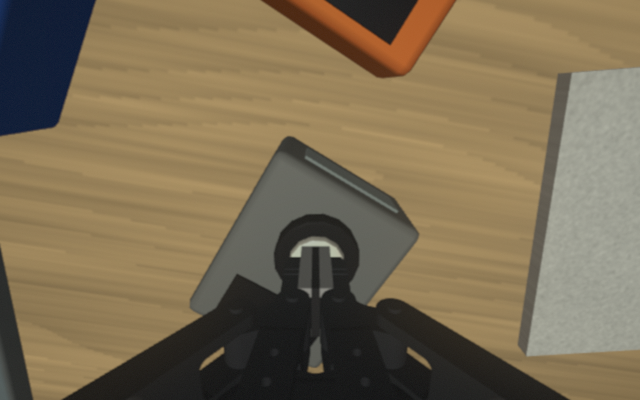

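The held force was only 7 N and the tip was about 5 mm below the estimated top. That leaves some doubt that the button went fully down, so I'll press again, firmer.

```bash
python3 - <<'E'
from h import *
b=np.array([427,306,81.5+173])
print(ctrl.servo_line(b+[0,0,-1],vel=40,stop_force=3)); state()
for dz in (-3.5,-4.5,-5.5,-6.5,-7.5,-8.5):
    r=ctrl.servo_line(b+[0,0,dz],vel=15,stop_force=20)
    s=state()
    if r or s["ft_force"][2]>16: break
ctrl.dwell(0.15); state()
ctrl.servo_line(b+[0,0,40],vel=80); ctrl.dwell(0.15); state()
ctrl.servo_line(b+[0,0,200],vel=250)
ungrasp()
ctrl.move_to([400,-60,470],R(90))
f=cams.grab_frame("wrist"); cv2.imwrite("pics/w3.png",f["img"]); np.savez("w3.npz",**f)
for l in("lever_grip","press_axis"):
  for r in nets.mark_of("wrist",l)[:3]: print(l,r["score"],world(f,r["location"]).round(1),pix(f,world(f,r["location"])).round())
state()
E
```

```text
False
t 9.4417 pos [426.9 305.9 253.5] F [-0.6 -0.3  2.7] gap -0.33103838758381166 j [ 27.6  25.  -26.3  38.8  -0.   17.6]
t 9.7583 pos [426.9 305.9 251.1] F [-0.9 -1.3  3.5] gap 0.41052466290295253 j [ 27.6  25.2 -26.5  38.5  -0.   17.6]
t 10.0083 pos [426.9 305.9 250. ] F [-2.1 -0.5  4.7] gap -0.1196269103976729 j [ 27.6  25.2 -26.5  38.3  -0.   17.6]
t 10.2583 pos [426.9 305.9 249.4] F [-2.1 -1.5  9.2] gap -0.17481471109617874 j [ 27.6  25.3 -26.6  38.3  -0.   17.6]
t 10.5083 pos [426.8 305.9 249.3] F [-5.6 -3.1 16.4] gap 0.0921698881602429 j [ 27.6  25.3 -26.6  38.2  -0.   17.6]
t 10.6583 pos [426.8 305.9 249.3] F [-5.4 -3.3 15.9] gap -0.03605225586872624 j [ 27.6  25.3 -26.6  38.2  -0.   17.6]
t 11.5417 pos [426.7 305.9 293.8] F [-0.  -0.3  0. ] gap 0.16352642649667104 j [ 27.6  22.1 -23.8  44.3  -0.   17.6]
lever_grip 0.63 [ 473.7 -121.4  233. ] [231. 307.]
t 14.6417 pos [400.3 -59.3 469.9] F [ 0.  -0.3 -0.4] gap 85.04442214753229 j [-18.9   0.7 -23.4  65.9   0.  -19. ]
```

View pics/w3.png

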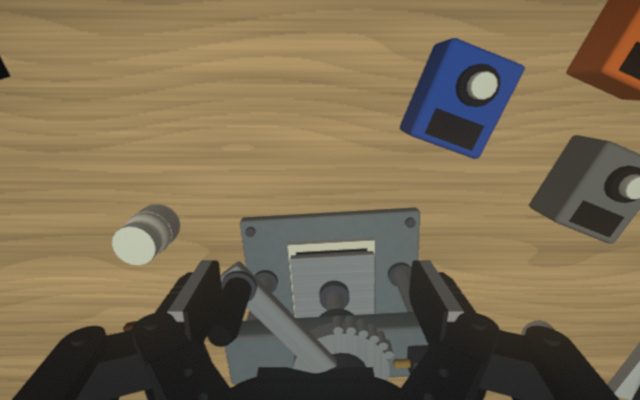

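The fresh press shows a stiff end stop: force climbs from 5 N to 16 N with almost no motion, so the button went fully down, then came back up. The picture shows the lever post at about (236,300) between the open fingers, jar A at (140,240) and the timer at right. Before gripping I'll refine the axis position from the hub and arm in the stored images.

```bash
python3 - <<'E'
from h import *
for n in("top0","scene0"):
    f=np.load(n+".npz"); W=cloud(f); im=f["img"].astype(int)
    u,v=pix(f,[581,-35,230]).round().astype(int); print(n,u,v)
    m=np.zeros((400,640),bool); m[v-22:v+22,u-22:u+22]=True
    z=W[...,2]; print(np.histogram(z[m],bins=range(150,290,6)))
    for lo,hi in((205,222),(222,245)):
        q=m&(z>lo)&(z<hi)&(im.max(-1)<75)&(np.hypot(W[...,0]-581,W[...,1]+35)<45)
        if q.sum()>5: P=W[q]; print(lo,q.sum(),np.median(P,0).round(1),((P.max(0)+P.min(0))/2).round(1),np.ptp(P,0).round(1))
    g=(z>255)&(z<275)&(np.hypot(W[...,0]-471,W[...,1]+122)<20); P=W[g]; print("post",g.sum(),P.mean(0).round(1),((P.max(0)+P.min(0))/2).round(1),np.ptp(P,0).round(1))
    q=(z>202)&(z<212)&(np.hypot(W[...,0]-527,W[...,1]+78)<35); P=W[q][:,:2]; c=P.mean(0); d=np.linalg.svd(P-c)[2][0]; d*=np.sign(d[0]); print("arm",c.round(1),np.degrees(np.arctan2(d[1],d[0])),q.sum())
f=np.load("top0.npz");x=cv2.resize(f["img"][135:225,310:400],(720,720),interpolation=cv2.INTER_CUBIC)[:600]; cv2.imwrite("pics/hub.png",x)
E
```

```text
top0 343 167
(array([  6,   5,  21, 179,  64,  42, 417, 151,  14, 178, 228,  20,   0,
         0,   0,   0,   0,   0,   0,   0,   0,   0,   0]), array([150, 156, 162, 168, 174, 180, 186, 192, 198, 204, 210, 216, 222,
       228, 234, 240, 246, 252, 258, 264, 270, 276, 282, 288]))
205 261 [580.4 -35.8 212.3] [580.9 -35.  211.8] [49.2 46.  13.1]
post 56 [ 471.3 -122.9  263.8] [ 471.9 -123.   264.5] [18.3 18.7 13.6]
arm [527.4 -78.7] 38.93231754965293 206
scene0 283 197
(array([  0,   0,   0,  65,   0,   0, 300,  43,  73, 289, 307,   0,   0,
         0,   0,   0,   0,   0,   0,   0,   0,   0,   0]), array([150, 156, 162, 168, 174, 180, 186, 192, 198, 204, 210, 216, 222,
       228, 234, 240, 246, 252, 258, 264, 270, 276, 282, 288]))
205 130 [593.  -22.5 211.3] [586.2 -32.6 209.1] [46.4 47.2  8.2]
post 59 [ 476.5 -119.1  261.8] [ 475.7 -121.   260.7] [16.5 19.2 11.2]
arm [528.6 -77.8] 38.64439874052849 180
```

The axis is (580.9, -35.3) and the post (471.7, -122.7). That is 139.9 mm apart against 140 given, with both arm-direction checks at 38.7–38.9°. Gripping now.

```bash
cat >> h.py <<'E'
AX=np.array([580.9,-35.3]); A0=218.67   # post azimuth at start
def pose(th,r=140.,z=392.):
    a=np.radians(A0)-th
    return np.array([*(AX+r*np.array([np.cos(a),np.sin(a)])),z]), R(A0-90-np.degrees(th))
E
python3 - <<'E'
from h import *
for th in(0,.4,.8,1.2):
    print(np.round(ctrl.inverse_kinematics(*pose(th)),1))
ctrl.move_to(*pose(0,z=470))
ctrl.servo_line(pose(0)[0],vel=100,stop_force=8); s=state()
gripper_close(60); s=state()
f=cams.grab_frame("wrist"); cv2.imwrite("pics/w4.png",f["img"])
E
```

```text
[-23.3  12.6 -21.3  56.1   0.  -61.9]
[-18.7   8.9 -26.   55.1   0.  -34.5]
[-11.9   7.9 -27.2  54.9   0.   -4.7]
[ -4.8   9.9 -24.8  55.3   0.   25.2]
t 16.325 pos [ 471.8 -122.8  392.6] F [ 0.1 -0.3  0. ] gap 85.85900960245424 j [-23.3  12.6 -21.2  56.1   0.  -61.9]
t 16.9333 pos [ 471.7 -122.9  392.3] F [-0.6 -0.1  2.5] gap 20.605970151544128 j [-23.3  12.6 -21.3  56.1  -0.  -62. ]
```

View pics/w4.png

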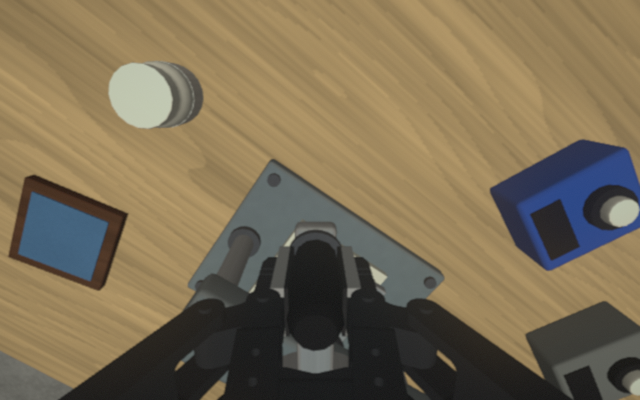

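The post is held between the pads at about (316,290), gap 20.6 mm. Now I'll sweep along the arc in small steps, logging tangential and radial force.

```bash
cat >> h.py <<'E'
def step(th,vel=40,r=140.):
    p,o=pose(th,r); ctrl.servo_line(p,o,vel=vel)
    s=sensors.observe(); F=np.array(s["ft_force"]); q=np.array(s["tool_pos"])[:2]-AX
    a=np.arctan2(q[1],q[0]); act=(np.radians(A0)-a)%(2*np.pi); act=act-2*np.pi if act>3.2 else act
    n=np.array([np.cos(a),np.sin(a)]); t=np.array([n[1],-n[0]])
    print(f"{s['time']:.2f} cmd {th:.3f} act {act:.3f} push {-F[:2]@t:5.1f} rad {F[:2]@n:5.1f} z {F[2]:.1f} gap {s['finger_gap']:.1f}",flush=True)
    return act,-F[:2]@t,F[:2]@n
E
python3 - <<'E'
from h import *
for th in np.arange(.03,.80,.03):
    a,p,r=step(th)
    if abs(p)>30 or abs(r)>30: print("stop"); break
E
```

```text
17.24 cmd 0.030 act 0.030 push  -0.3 rad   1.4 z 3.6 gap 20.3
17.50 cmd 0.060 act 0.060 push  -1.1 rad   1.2 z 4.8 gap 20.2
17.76 cmd 0.090 act 0.090 push   0.3 rad   1.2 z 6.0 gap 20.5
18.02 cmd 0.120 act 0.120 push  -1.0 rad   1.8 z 4.9 gap 20.6
18.27 cmd 0.150 act 0.150 push  -1.4 rad   0.8 z 4.7 gap 20.2
18.53 cmd 0.180 act 0.180 push   0.4 rad   1.6 z 6.5 gap 20.4
18.79 cmd 0.210 act 0.210 push  -0.6 rad   1.0 z 6.5 gap 20.7
19.05 cmd 0.240 act 0.240 push  -1.0 rad   1.1 z 5.7 gap 20.5
19.31 cmd 0.270 act 0.269 push  -0.1 rad   1.5 z 5.9 gap 20.6
19.57 cmd 0.300 act 0.296 push   4.0 rad   1.2 z 4.0 gap 20.9
19.82 cmd 0.330 act 0.323 push   6.9 rad   2.5 z 2.9 gap 20.7
20.08 cmd 0.360 act 0.356 push   5.1 rad   1.1 z 5.1 gap 20.8
20.34 cmd 0.390 act 0.388 push   3.3 rad   2.0 z 7.7 gap 20.5
20.60 cmd 0.420 act 0.419 push   2.5 rad   1.4 z 4.6 gap 20.3
20.86 cmd 0.450 act 0.450 push   0.8 rad   2.0 z 7.7 gap 20.2
21.12 cmd 0.480 act 0.482 push  -0.3 rad  -0.1 z 5.7 gap 20.2
21.38 cmd 0.510 act 0.509 push   2.4 rad   1.2 z 6.4 gap 20.4
21.63 cmd 0.540 act 0.537 push   4.8 rad   1.9 z 6.0 gap 20.9
21.89 cmd 0.570 act 0.565 push   8.8 rad   2.2 z 4.8 gap 20.5
22.15 cmd 0.600 act 0.598 push   5.1 rad   0.7 z 4.3 gap 20.4
22.41 cmd 0.630 act 0.629 push   3.9 rad   1.7 z 9.0 gap 20.6
22.67 cmd 0.660 act 0.660 push   2.7 rad   0.2 z 4.0 gap 20.6
22.93 cmd 0.690 act 0.691 push   1.9 rad   0.9 z 5.0 gap 20.6
23.18 cmd 0.720 act 0.722 push   0.5 rad   0.2 z 4.6 gap 20.6
23.44 cmd 0.750 act 0.750 push   1.8 rad   0.7 z 8.1 gap 20.5
23.70 cmd 0.780 act 0.778 push   4.8 rad   0.9 z 7.1 gap 20.6
```

Force peaks at 0.32 and 0.565 and minima at 0.48 and 0.72 give the 0.24 rad pitch, so two clicks are done and the starting angle is about 0–0.07. The fourth notch is then near rotation 1.21, which is safe for any starting angle in that range. Continuing.

```bash
python3 - <<'E'
from h import *
for th in [*np.arange(.81,1.19,.03),1.20,1.21]:
    a,p,r=step(th)
    if abs(p)>30 or abs(r)>30: print("stop"); break
ctrl.dwell(.3); step(th)
for n in("top","wrist"):
    f=cams.grab_frame(n); np.savez(n+"9.npz",**f); cv2.imwrite(f"pics/{n}9.png",f["img"])
    for l in("jar_a_mid","jar_b_mid","framed_tile","lever_grip"):
        for x in nets.mark_of(n,l)[:1]: print(n,l,round(x["score"],2),world(f,x["location"]).round())
E
```

```text
23.96 cmd 0.810 act 0.808 push   4.4 rad   2.0 z 7.1 gap 20.4
24.22 cmd 0.840 act 0.837 push   6.7 rad   0.9 z 8.0 gap 20.4
24.48 cmd 0.870 act 0.869 push   3.9 rad   0.7 z 5.8 gap 20.9
24.73 cmd 0.900 act 0.900 push   2.5 rad   1.0 z 9.5 gap 20.4
24.99 cmd 0.930 act 0.931 push   2.5 rad   1.7 z 7.3 gap 20.5
25.25 cmd 0.960 act 0.962 push   1.3 rad   1.8 z 7.1 gap 20.4
25.51 cmd 0.990 act 0.990 push   2.7 rad   0.7 z 7.9 gap 20.7
25.77 cmd 1.020 act 1.019 push   3.7 rad   1.8 z 8.7 gap 20.6
26.02 cmd 1.050 act 1.047 push   5.3 rad   0.8 z 8.1 gap 20.6
26.28 cmd 1.080 act 1.077 push   5.9 rad   0.8 z 6.6 gap 20.8
26.54 cmd 1.110 act 1.109 push   3.4 rad   1.2 z 11.3 gap 20.7
26.80 cmd 1.140 act 1.140 push   3.7 rad   1.9 z 12.2 gap 20.8
27.06 cmd 1.170 act 1.171 push   2.8 rad   2.3 z 11.0 gap 20.5
27.32 cmd 1.200 act 1.202 push   1.7 rad   0.8 z 9.9 gap 20.6
27.57 cmd 1.210 act 1.210 push   1.8 rad   1.5 z 8.6 gap 20.5
28.12 cmd 1.210 act 1.210 push   2.1 rad   1.9 z 8.7 gap 20.6
top jar_a_mid 0.86 [ 503. -281.   42.]
top jar_b_mid 0.63 [694. 294.  29.]
top framed_tile 0.95 [ 717. -300.   -0.]
top lever_grip 0.59 [582. -33. 237.]
wrist jar_a_mid 0.74 [ 503. -282.   36.]
wrist jar_b_mid 0.57 [697. 296.  31.]
wrist lever_grip 0.59 [459.  36. 232.]
```

View pics/top9.png

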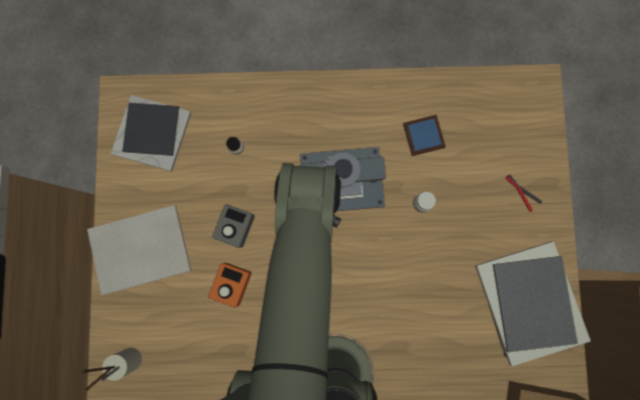

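Four force peaks (0.32, 0.565, 0.84 and 1.06–1.08) have been passed, and I'm in the fourth valley. The top view shows the jars and tile at their old pixels and the arm over the post. One last close view will confirm the lever followed the hand.

View pics/wrist9.png

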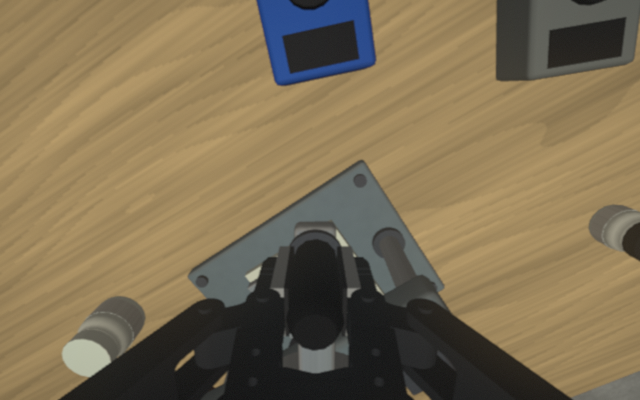

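```bash
python3 - <<'E'
from h import *
s=state(); print(np.round(s["ft_torque"],2))
f=cams.grab_frame("scene"); cv2.imwrite("pics/s9.png",f["img"]); W=cloud(f); z=W[...,2]
P,_=pose(1.21); mid=(AX+P[:2])/2
q=(z>202)&(z<212)&(np.hypot(W[...,0]-mid[0],W[...,1]-mid[1])<35); 
if q.sum()>20:
    X=W[q][:,:2]; c=X.mean(0); d=np.linalg.svd(X-c)[2][0]; print("arm",c,"expected",mid,np.degrees(np.arctan2(d[1],d[0]))%180,"exp",(A0-np.degrees(1.21))%180,q.sum())
for l in("jar_a_mid","jar_b_mid","framed_tile","start_button_top"):
    for x in nets.mark_of("scene",l)[:3]: print(l,round(x["score"],2),world(f,x["location"]).round())
E
```

```text
t 28.6167 pos [460.1  36.3 392.3] F [-2.3 -1.3  8.5] gap 20.61198635437245 j [ -4.7   9.9 -24.7  55.5   0.   25.9]
[-0.38  0.46  0.38]
arm [522.27287338   2.99002008] expected [5.20684093e+02 3.93761100e-01] 150.3690975743893 exp 149.34210678917037 248
jar_a_mid 0.53 [ 507. -283.   38.]
jar_b_mid 0.83 [697. 297.  30.]
framed_tile 0.6 [ 721. -298.   -1.]
start_button_top 0.64 [249. 317.  84.]
start_button_top 0.49 [427. 309.  84.]
start_button_top 0.48 [316. 115.  80.]
```

The post is still between the pads at about (316,290). The arm direction reads 150.4° against 149.3° expected, and the jars and tile have not moved. Handing in.

```bash
python3 -c "
from h import *
state(); hand_in()"
```

```text
t 28.8667 pos [460.1  36.3 392.3] F [-1.2 -2.5  9.4] gap 20.366843233206414 j [ -4.7   9.9 -24.7  55.5   0.   25.9]
the job is handed in; nothing more can be done
```

I pressed and released the start button on the grey timer, then swung the click lever through four clicks. I handed in at about 29 s with the fingers still gripping the post; no verdict was reported.

- **Button:** I pressed twice, because the first press held only 7 N and left some doubt. The second reached 16 N against a stiff end stop. Force on the tool was back to zero after I lifted, and the camera then put the button's top at its original height (84 mm).
- **Lever:** The push force peaked four times, about 0.24 rad apart, and I stopped in the fourth valley after turning the lever 1.21 rad. The starting angle was judged to be 0 to 0.07 rad, so the lever should stand at about 1.21 to 1.28 rad (allowed 1.13 to 1.35). Depth data put the lever arm within about 1° of that position.
- **Grip:** The last gap reading was 20.4 mm, set with a 60 N squeeze.
- **Jars and tile:** The cameras put all three within about 5 mm of where they started, which is about how accurate the measurement is.
- **Disagreement:** The measured push in the fourth notch was only about 2 N, not the expected 8 N. Part of the load may be carried as a moment through the grip. One low-score detection in the final top view put the lever grip at the hub, but the wrist camera and the depth data contradicted it.

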